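Clamp a spacer block with a torque-limited vise lever

ROBOT

A 7-joint arm with a two-finger parallel gripper is mounted at the origin on a cart in front of the work surface, level with it; the furniture and walls round the work are solid. World frame = base frame: x ahead of the robot, y to its left, z up, the work surface at z = 0. Lengths are in mm, angles in rad, forces in N, time in s.
With the tool pointing down it reaches from about 400 to 900 mm from the base axis. Payload 5.6 kg.
Tool frame: the origin (TCP) lies midway between the tips of the shut fingers; the grasp point (between the pads) lies 19 mm behind it; z points along the fingers, y is the line along which they close (so a half turn about z gives the same grasp; the last joint's range is limited). The gripper opens to 92 mm and grips with 3 to 60 N. Pads are 20 mm wide; open, the fingers measure 128 mm over their backs; the gripper's body (75 mm by 189 mm) begins 69 mm behind the grasp point.
Start: joints at [1.077, 0.468, -0.012, 1.603, 0.006, 1.071, -0.056], TCP at [283.157, -585.09, 214.592] pointing down, gripper open.
Joint ranges: [-2.53, 2.53], [-0.31, 2.02], [-1.57, 1.55], [0.28, 2.44], [-1.29, 4.43], [0.15, 1.84], [-2.92, 2.92]. Speed limits (rad/s): [2.57, 2.57, 3.14, 3.14, 3.14, 3.14, 3.14].

INTERFACE

Orientations are given as a unit quaternion [w, x, y, z].
In Python, from bench import get_state, capture, camera_model, hand_in gives the robot as it stands.
- The arm moves only by the tool carry_out, never from a script. Its argument "rows" is a list of rows, each a list of 5 numbers: the shift along the tool's x, y, z in m, then the turn about the tool's z in rad, then the gripper command: -1 is shut, 1 is fully open, values between are in proportion. In form: [[dx, dy, dz, spin, jaw], ...]. A call has 1 to 8 rows; each row is the pose to reach, as a shift and turn from the pose commanded when the call began, along the tool's axes at that moment; what a row does not reach only later rows make up. A row lasts 1/10 s, in which the tool goes at most 50 mm and 8.59 degrees, less where a joint would pass 70% of its speed; a pose out of reach is approached as far as the arm can. A call with a gripper value outside its range is refused whole. The fingers move at their own pace and stop on an object; the grip force is fixed at half the most. Time passes only in rows, so rows that repeat a pose let the fingers close. It gives the time, the measured TCP pose, the force, the opening and the grip force at its end, in the units of the state.
- get_state(): the state, without advancing time (a new reading comes with each control period).
- capture(name): name is "scene" or "side" or "wrist"; returns the picture (480x640x3 uint8, red, green, blue); there is no depth.
- camera_model(name): a dict with "fx", "fy", "cx", "cy" (pixels), "xyz" and "orientation" of the camera in the world; the wrist camera has in their place "T_tool_cam" (4x4, takes a point from camera to tool coordinates, whose origin is the TCP and whose axes are the flange's). Camera axes: x right, y up, looking along -z (the intrinsics and any distortion apply to the point x, -y, -z); pixel columns grow to the right and rows downward; lengths in mm; the calibration is good to about 2 mm. The wrist camera is an equidistant fisheye: a pixel r from the principal point sees the ray r / f radians off the axis. A picture is of the moment at which its call begins: read the wrist's pose just before it. camera_model takes no time and is no camera call.
- hand_in(): hands the job in; it is judged then, once.
The state is a dict: "time": time; "q": joint angles; "qd": joint speeds; "tau": joint torques, N m; "tcp_pos": TCP position; "eef_rot": TCP orientation; "ft_force": force on the tool from outside, world axes, zero at the start; "ft_torque": the same for the moment, N m; "finger_gap": opening from 0.0 (shut) to 1.0 (fully open); "grip_force": force on a finger pad.
Only numpy, scipy, OpenCV 4.12 (cv2) and the standard library are available. Lean on these libraries where they do the work, as an engineer would, in place of code of your own. Each camera call takes 0.05 s, during which the arm holds its last target. There are 200 camera calls.

TASK

Put the aluminium spacer block on the bed of the small blue bench vise, flat between the jaws with its long side pointing from jaw to jaw. Then swing the red-knobbed lever clockwise (seen from above) to close the jaw on the block, and keep turning until you feel the torque limiter under the lever slip; follow it for about a centimetre, no more than two, and let go, leaving the block clamped. Leave the other things on the bench alone.

Things in the scene. Friction and masses are not known exactly. Their poses are not given: they have to be found in the camera images.
- spacer_block: plain aluminium, pale grey to white block, 30 x 45 x 20 mm (x, y, z), 0.12 kg give or take a third, loose on the bench; origin at the centre of its underside, y along its 45 mm length
- vise: small blue vise fixed to the bench: base plate 70 x 200 mm (x -35 to 35, y -105 to 95 mm), 12 mm thick, its top is the bed for the block, open on both x sides. Origin at bench height, z up. Jaws close along y. Fixed jaw at +y: flat face at y = 55 mm, 52 mm wide, top at z = 40 mm. Gear housing 44 x 44 mm, top at z = 42 mm, round the upright lever shaft at x = 0, y = -65 mm
- sliding_jaw: grey sliding jaw of the vise, 52 mm wide, 20 mm thick, top 40 mm above the bench, axes as the vise. Once the play in the drive is taken up, a rack moves it toward the vise's +y by 15 mm for each radian the dial turns clockwise. Gap between the jaws at the start 58 to 62 mm. It pushes the block along the bed against the fixed jaw
- jaw_face (a point): middle of the sliding jaw's clamping face, 26 mm above the bench
- dial: round aluminium dial, 52 mm, on the shaft under the lever, top 50 mm above the bench; origin on the shaft axis at bench height, z up. Drives the jaw, clockwise from above to close, through hidden play of up to 0.6 rad, how much is left cannot be seen. Its x axis (white mark) points along the lever until the torque limiter slips; then the lever runs ahead clockwise of it, toward red dots
- knob_mid (a point): middle of the upright red knob on the lever's end: 16 mm diameter, 34 mm tall (60 to 94 mm above the bench, this point 77 mm), spins freely on its pin, 85 mm from the shaft axis. At the start it lies to +x of the shaft in the vise's frame, from 0.4 rad counterclockwise to 1.0 rad clockwise of that; the jaw is closed on the block after a further 0.9 to 1.8 rad clockwise
- lever: flat steel lever, bar 12 mm wide, 53 to 60 mm above the bench; x axis from shaft to knob. Force at the knob: under 1 N in the play, about 4.5 N driving the jaw (3 to 4 N when paused), about 9.5 N (7 to 9 N paused) when the jaw is tight and the limiter slips: the lever then swings on alone at that steady force. Solid after 0.38 rad (32 mm) of slip; stop at 6 to 18 mm. Stays where left
- spare_cap_0: black capacitor can, 26 mm diameter, 35 mm tall, standing loose; bystander, origin at its underside
- spare_cap_1: another such black capacitor, bystander
- spare_cap_2: another such black capacitor, bystander
- spare_knob: black front-panel knob, 30 mm diameter, 17 mm tall, loose; bystander, origin at its underside

How it is judged:
By the outcome, as a careful person would: the job done as asked, in the order asked, and still so for the second after the job is handed in, with the robot touching nothing.
It also fails if it takes over 67 s, if anything falls off the work surface, if the arm or the gripper's body presses on something with over 40 N, if the wrist force passes 120 N, or if a joint passes its speed limit or range.

## Working session

There is one attempt and no reset: what is moved stays moved. The work goes in short steps, Python scripts to look and compute and a tool call to move; the robot and the scene stay as the last step left them, time stands still between calls to the robot, and variables do not carry over. Pictures are saved under pics/ and viewed, at most 10 in all, crops included, and the job is handed in when it is done.

Besides the shell and the picture viewer there is one more tool, called as a command line: name --pt "numbers of a row" for each row, then --argument value for the rest. carry_out: Moves the arm, as the interface text tells. Its arguments: {"type":"object","properties":{"rows":{"type":"array","items":{"type":"array","items":{"type":"number"}}}},"required":["rows"]}

```bash
mkdir -p pics; ls
python3 - <<'E'
from bench import *
import cv2,numpy as np
s=get_state();print({k:np.round(v,3).tolist() for k,v in s.items()})
for n in("scene","side","wrist"):
    im=capture(n);cv2.imwrite(f"pics/{n}0.png",im[...,::-1]);print(n,camera_model(n))
E
```

```text
pics
{'time': 0.0, 'q': [1.077, 0.468, -0.012, 1.604, 0.006, 1.071, -0.056], 'qd': [-0.001, -0.001, -0.001, -0.0, -0.001, -0.001, 0.001], 'tau': [0.0, -52.057, -0.012, -24.375, -0.057, 0.017, 0.0], 'tcp_pos': [282.881, -584.556, 213.646], 'eef_rot': [-0.001, 0.975, 0.223, -0.0], 'ft_force': [-0.372, 0.488, 0.254], 'ft_torque': [0.035, -0.011, -0.008], 'grip_force': 0.0, 'finger_gap': 0.997}
scene {'fx': 557.6927044658761, 'fy': 557.6927044658761, 'cx': 324.8303382276307, 'cy': 235.6235972223658, 'xyz': array([-73.66522272, 705.19665822, 700.75170531]), 'orientation': array([-0.37183897, -0.18539738,  0.40239135,  0.815748  ])}
side {'fx': 441.08190757894687, 'fy': 441.08190757894687, 'cx': 321.33524711328647, 'cy': 237.64587564203052, 'xyz': array([ 406.15079514, -588.38831952,  499.41485689]), 'orientation': array([ 0.85289224,  0.51312359, -0.04391134, -0.08573682])}
wrist {'fx': 371.64829954431775, 'fy': 371.64829954431775, 'cx': 320.3203297994865, 'cy': 234.47515134296927, 'T_tool_cam': array([[-5.38374107e-04,  9.61653152e-01,  2.74267981e-01,
         7.69416302e+01],
       [ 9.99999791e-01,  6.15745205e-04, -1.96010202e-04,
        -8.56598237e-01],
       [-3.57373023e-04,  2.74267819e-01, -9.61653283e-01,
        -1.69736180e+02],
       [ 0.00000000e+00,  0.00000000e+00,  0.00000000e+00,
         1.00000000e+00]])}
```

View pics/scene0.png

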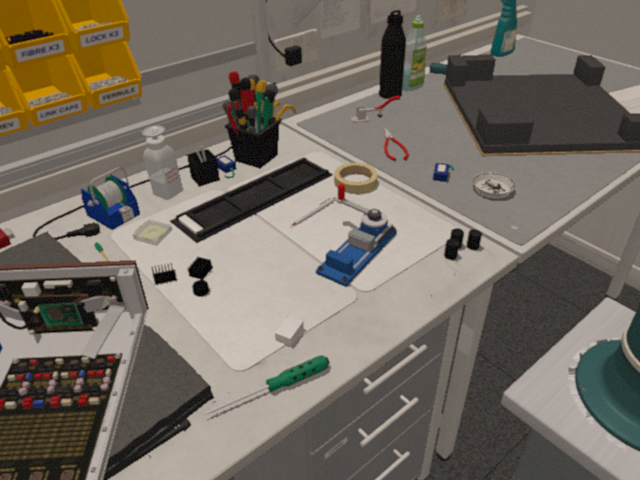

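View pics/side0.png

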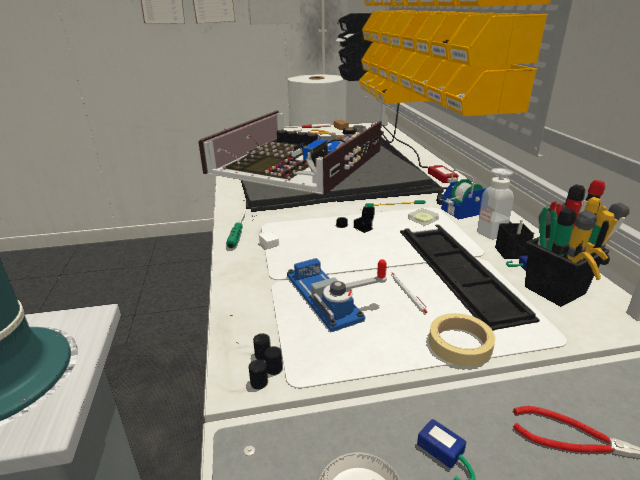

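The scene picture shows the block at about (290,331), the fixed jaw at (342,262), the lever shaft at (376,215) and the knob at (341,190). In the side picture the block is at (268,241), the shaft at (338,288), the knob at (382,268), and the caps are near (262,345) and (258,374).

```bash
cat > h.py <<'E'
from bench import *
import cv2,numpy as np
from scipy.spatial.transform import Rotation as R
def rot(q): return R.from_quat([q[1],q[2],q[3],q[0]]).as_matrix()
def ray(n,u,v,s=None):
    m=camera_model(n); a=np.array([(u-m['cx'])/m['fx'],-(v-m['cy'])/m['fy']])
    if n!='wrist':
        return np.array(m['xyz']),rot(m['orientation'])@np.array([a[0],a[1],-1])
    r=np.hypot(*a); d=np.array([*(a*np.sinc(r/np.pi)),-np.cos(r)]) if r<1e-9 else np.array([*(a/r*np.sin(r)),-np.cos(r)])
    s=s or get_state(); T=m['T_tool_cam']; Rt=rot(s['eef_rot'])
    return np.array(s['tcp_pos'])+Rt@T[:3,3],Rt@T[:3,:3]@d
def at(n,u,v,z,s=None):
    o,d=ray(n,u,v,s); return o+d*(z-o[2])/d[2]
def proj(n,p,s=None):
    m=camera_model(n)
    if n!='wrist': c=rot(m['orientation']).T@(np.array(p)-m['xyz']);return m['cx']+m['fx']*c[0]/-c[2],m['cy']-m['fy']*c[1]/-c[2]
    s=s or get_state(); Rt=rot(s['eef_rot']);T=m['T_tool_cam']
    c=T[:3,:3].T@(Rt.T@(np.array(p)-s['tcp_pos'])-T[:3,3]); th=np.arctan2(np.hypot(c[0],c[1]),-c[2]);k=m['fx']*th/np.hypot(c[0],c[1])
    return m['cx']+k*c[0],m['cy']-k*c[1]
E
python3 - <<'E'
from h import *
for l,a,b,z in[("block",(290,331),(268,241),15),("shaft",(376,213),(338,286),60),("knob",(341,190),(382,268),77),("fix",(345,258),(307,267),40)]:
    print(l,at('scene',*a,z).round(),at('side',*b,z).round())
a=cv2.imread('pics/scene0.png')[150:375,230:500];b=cv2.imread('pics/side0.png')[215:395,220:420]
a=cv2.resize(a,(480,400),interpolation=2);b=cv2.resize(b,(320,288),interpolation=2)
o=np.zeros((400,800,3),np.uint8);o[:,:480]=a;o[:288,480:]=b;cv2.imwrite('pics/c.png',o)
E
```

```text
block [447. 333.  15.] [450. 317.  15.]
shaft [550.  32.  60.] [553.  40.  60.]
knob [639.  46.  77.] [637.  55.  77.]
fix [505. 158.  40.] [514. 146.  40.]
```

View pics/c.png

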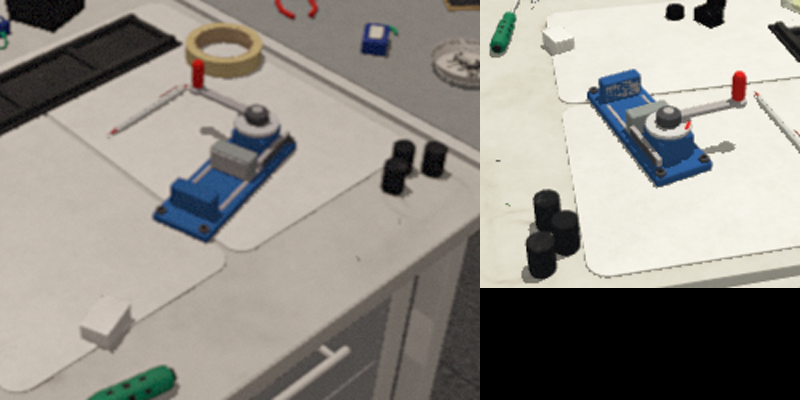

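carry_out --pt "0.4 -0.235 0 -0.75 1" --pt "0.4 -0.235 0 -0.75 1" --pt "0.4 -0.235 0 -0.75 1" --pt "0.4 -0.235 0 -0.75 1" --pt "0.4 -0.235 0 -0.75 1" --pt "0.4 -0.235 0 -0.75 1" --pt "0.4 -0.235 0 -0.75 1" --pt "0.4 -0.235 0 -0.75 1"

```text
time: 0.95
tcp_pos: [505.9, -250.8, 214.6]
eef_rot: [0.0, 0.825, 0.565, -0.0]
ft_force: [1.6, -0.6, 0.6]
finger_gap: 1.0
grip_force: 0.0
```

```bash
cat >> h.py <<'E'
def to(p,yawy,s=None):
    "shift in tool axes to reach world p with tool y at world angle yawy (deg), m and rad"
    s=s or get_state(); Rt=rot(s['eef_rot']); d=Rt.T@(np.array(p)-s['tcp_pos'])/1000
    y=np.degrees(np.arctan2(Rt[1,1],Rt[0,1])); w=(yawy-y+180)%360-180
    print('tcp',np.round(s['tcp_pos'],1),'yaw',round(y,1),'F',np.round(s['ft_force'],1),'t',round(s['time'],1),'-> shift',d.round(4),'spin',round(-np.radians(w),3)); return d
E
python3 -c "
from h import *
to([448,325,214],20);print(np.round(get_state()['q'],2))"
```

```text
tcp [ 505.9 -250.8  214.6] yaw -21.2 F [ 1.6 -0.6  0.6] t 0.9 -> shift [ 5.157e-01 -2.625e-01  5.000e-04] spin -0.72
[ 0.65  0.35 -0.31  1.8   0.12  1.01 -0.08]
```

carry_out --pt "0.3 -0.15 0 -0.72 1" --pt "0.3 -0.15 0 -0.72 1" --pt "0.3 -0.15 0 -0.72 1" --pt "0.3 -0.15 0 -0.72 1" --pt "0.3 -0.15 0 -0.72 1" --pt "0.3 -0.15 0 -0.72 1" --pt "0.3 -0.15 0 -0.72 1" --pt "0.3 -0.15 0 -0.72 1"

```text
time: 1.75
tcp_pos: [473.0, 86.9, 214.9]
eef_rot: [-0.0, 0.57, 0.822, 0.001]
ft_force: [0.5, 0.1, -0.4]
finger_gap: 0.998
grip_force: 0.0
```

```bash
python3 -c "
from h import *
import pickle
s=get_state();im=capture('wrist');cv2.imwrite('pics/w1.png',im[...,::-1]);pickle.dump(s,open('s1.pkl','wb'))
to([448,325,214],20)"
```

```text
tcp [473.4  83.9 214.6] yaw 20.4 F [-0.8 -1.4  0. ] t 1.8 -> shift [0.2349 0.06   0.0007] spin 0.006
```

View pics/w1.png

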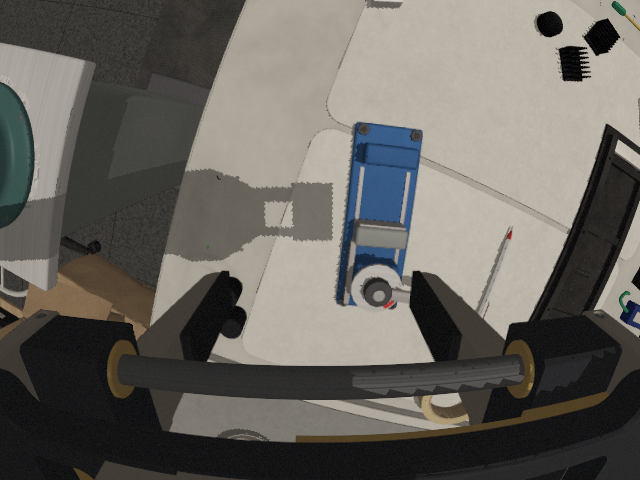

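The wrist picture shows the vise base corners at about (357,122), (423,130) and (337,305), the fixed jaw between (363,143) and (416,166), the sliding jaw near (382,233), the shaft at (377,292) and the block cut off at (385,2).

```bash
python3 -c "
from h import *
import pickle
s=pickle.load(open('s1.pkl','rb'))
A=at('wrist',357,122,12,s);B=at('wrist',423,130,12,s);C=at('wrist',337,305,12,s)
S=at('wrist',377,292,60,s)
print(A,B,C,S,np.linalg.norm(A-B),np.linalg.norm(A-C))
print([at('wrist',*p,40,s).round(1).tolist() for p in[(363,160),(417,166),(358,220),(407,226)]])
print('axis',np.degrees(np.arctan2(*(A-C)[[1,0]])),np.degrees(np.arctan2(*(B-A)[[1,0]])), 'caps',at('wrist',232,292,35,s),at('scene',452,252,0),at('scene',474,240,0))
"
```

```text
[475.76973307 182.01712052  12.        ] [541.31723438 200.48071975  12.        ] [528.47531664  -9.40203437  12.        ] [549.06918945  38.55441967  60.        ] 68.09830705996858 198.5426185907063
[[491.5, 149.3, 40.0], [541.7, 163.4, 40.0], [508.3, 94.3, 40.0], [555.8, 105.9, 40.0]]
axis 105.39442555546336 15.731611488484967 caps [415.02220459 -24.67601464  35.        ] [413.4870204  -48.56068094   0.        ] [ 408.7083129 -113.1778334    0.       ]
```

carry_out --pt "0.22 0.06 0 0 1" --pt "0.22 0.06 0 0 1" --pt "0.22 0.06 0 0 1" --pt "0.22 0.06 0 0 1" --pt "0.22 0.06 0 0 1" --pt "0.22 0.06 0 0 1" --pt "0.22 0.06 0 0 1"

```text
time: 2.5
tcp_pos: [455.4, 307.4, 213.9]
eef_rot: [0.0, 0.574, 0.819, -0.001]
ft_force: [0.6, -0.5, -0.7]
finger_gap: 1.001
grip_force: 0.0
```

```bash
python3 -c "
from h import *
import pickle
s=get_state();im=capture('wrist');cv2.imwrite('pics/w2.png',im[...,::-1]);pickle.dump(s,open('s2.pkl','wb'))
to([448,325,214],20)
c=cv2.resize(im[80:320,200:440,::-1],(560,560),interpolation=2);cv2.imwrite('pics/w2c.png',c)"
```

```text
tcp [455.8 306.5 214. ] yaw 19.9 F [ 0.2 -0.8 -0.3] t 2.5 -> shift [ 0.02   -0.001  -0.0001] spin -0.002
```

View pics/w2c.png

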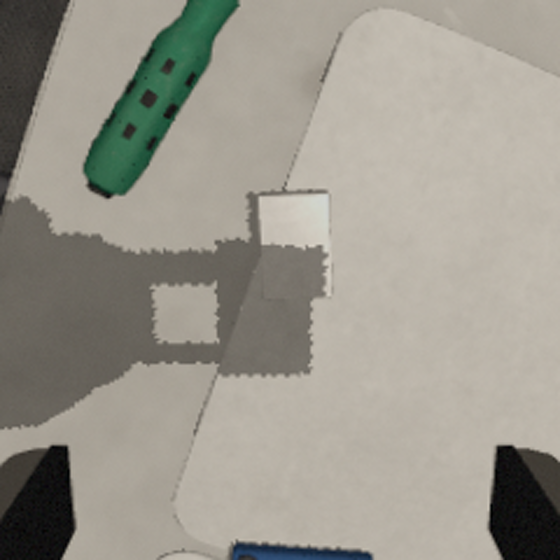

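The crop shows the block's top face with corners at about (260,194), (329,191), (327,298) and (263,298) in the crop. Its long side runs along tool x, and the screwdriver is up and to the left.

```bash
python3 -c "
from h import *
import pickle
s=pickle.load(open('s2.pkl','rb'))
P=[at('wrist',200+u*240/560,80+v*240/560,20,s) for u,v in[(259,194),(329,191),(327,298),(262,298)]]
P=np.array(P);print(P.round(1));print([np.linalg.norm(P[i]-P[i-1]).round(1) for i in range(4)])
c=P.mean(0);d=P[0]+P[1]-P[2]-P[3];e=P[1]+P[2]-P[0]-P[3];ang=np.degrees(np.arctan2(d[1],d[0]));print(c,ang,np.degrees(np.arctan2(e[1],e[0])),proj('wrist',c,s))
to([c[0],c[1],4],ang-90)
"
```

```text
[[430.1 347.8  20. ]
 [457.2 359.1  20. ]
 [472.6 315.8  20. ]
 [446.4 306.3  20. ]]
[np.float64(44.6), np.float64(29.3), np.float64(45.9), np.float64(27.8)]
[451.58016223 332.23934077  20.        ] 110.41032902216624 21.335370646585982 (np.float64(326.1212570266572), np.float64(185.28418282617616))
tcp [455.8 306.5 214. ] yaw 19.9 F [ 0.2 -0.8 -0.3] t 2.5 -> shift [0.0259 0.0051 0.2099] spin -0.009
```

carry_out --pt "0.026 0.005 0.05 -0.015 0.3" --pt "0.026 0.005 0.1 -0.015 0.3" --pt "0.026 0.005 0.15 -0.015 0.3" --pt "0.026 0.005 0.18 -0.015 0.3" --pt "0.026 0.005 0.2 -0.015 0.3" --pt "0.026 0.005 0.21 -0.015 0.3" --pt "0.026 0.005 0.21 -0.015 0.3" --pt "0.026 0.005 0.21 -0.015 -1"

```text
time: 3.35
tcp_pos: [451.9, 334.5, 5.6]
eef_rot: [0.0, 0.568, 0.823, 0.001]
ft_force: [0.1, 0.0, 0.8]
finger_gap: 0.584
grip_force: 0.0
```

carry_out --pt "0 0 0 0 -1" --pt "0 0 0 0 -1" --pt "0 0 0 0 -1" --pt "0 0 0 0 -1" --pt "0 0 0 0 -1" --pt "0 0 0 0 -1"

```text
time: 3.95
tcp_pos: [451.3, 335.1, 5.4]
eef_rot: [0.0, 0.567, 0.824, 0.0]
ft_force: [-0.2, -0.7, 6.7]
finger_gap: 0.32
grip_force: 29.8
```

carry_out --pt "0 0 -0.04 0 -1" --pt "0 0 -0.08 0 -1" --pt "0 0 -0.12 0 -1" --pt "0 0 -0.13 0 -1" --pt "0 0 -0.13 0 -1"

```text
time: 4.45
tcp_pos: [451.5, 335.2, 135.9]
eef_rot: [0.001, 0.567, 0.824, 0.001]
ft_force: [0.2, -0.8, -2.3]
finger_gap: 0.325
grip_force: 29.8
```

```bash
python3 -c "
from h import *
to([526.5,127,135],15.6)"
```

```text
tcp [451.5 335.2 135.9] yaw 20.9 F [ 0.2 -0.8 -2.3] t 4.5 -> shift [-0.2213 -0.0042  0.0008] spin 0.092
```

carry_out --pt "-0.05 0 0 0.09 -1" --pt "-0.1 -0.004 0 0.09 -1" --pt "-0.15 -0.004 0 0.09 -1" --pt "-0.2 -0.004 0 0.09 -1" --pt "-0.221 -0.004 0 0.09 -1" --pt "-0.221 -0.004 0 0.09 -1" --pt "-0.221 -0.004 0 0.09 -1"

```text
time: 5.15
tcp_pos: [524.6, 126.8, 132.8]
eef_rot: [-0.001, 0.604, 0.797, -0.001]
ft_force: [-0.0, 1.0, -1.2]
finger_gap: 0.322
grip_force: 29.8
```

```bash
python3 -c "
from h import *
import pickle
s=get_state();im=capture('wrist');cv2.imwrite('pics/w3.png',im[...,::-1]);pickle.dump(s,open('s3.pkl','wb'))
to([526.5,127,18],15.6)
c=cv2.resize(im[60:360,140:500,::-1],(720,600),interpolation=2);cv2.imwrite('pics/w3c.png',c)"
```

```text
tcp [524.5 128.  133.2] yaw 15.8 F [-0.2  0.2 -0.7] t 5.2 -> shift [-0.0016  0.0019  0.1152] spin 0.004
```

View pics/w3c.png

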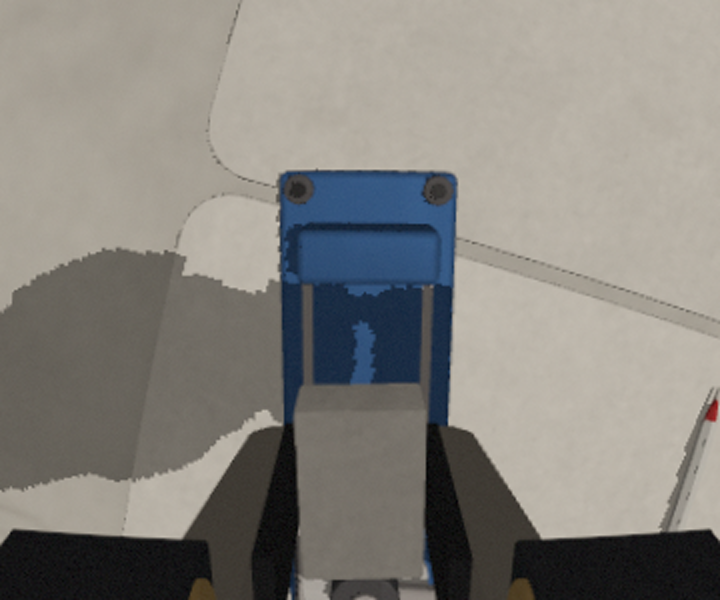

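The crop shows the held block with its top face between rows 410 and 578 (columns 298 to 425), straight in the fingers. The far base corners are at (280,172) and (457,175), and the fixed jaw's face edge is at row 284.

```bash
python3 -c "
from h import *
import pickle
s=pickle.load(open('s3.pkl','rb'))
f=lambda u,v,z:at('wrist',140+u/2,60+v/2,z,s)
A=f(280,172,12);B=f(457,175,12);ex=(B-A)/np.linalg.norm(B-A);ey=np.array([-ex[1],ex[0],0]);print(A,B,np.linalg.norm(A-B),np.degrees(np.arctan2(ex[1],ex[0])))
O=(A+B)/2-95*ey;print('O',O)
for n,u,v,z in[('jaw',367,284,40),('btopf',363,410,147.6),('bbotf',363,386,127.6),('btopb',363,578,147.6)]:
  p=f(u,v,z);print(n,p.round(1),'vise',((p-O)@ex).round(1),((p-O)@ey).round(1))
t=np.array(s['tcp_pos']);print('tcp in vise',(t-O)@ex,(t-O)@ey)
"
```

```text
[475.33638338 182.43256164  12.        ] [541.98914709 200.05122009  12.        ] 68.94206288879653 14.806619751824547
O [532.94072389  99.39647332  12.        ]
jaw [518.5 153.7  40. ] vise -0.1 56.2
btopf [519.3 145.8 147.6] vise -1.4 48.3
bbotf [519.6 144.7 127.6] vise -1.3 47.2
btopb [531.4 103.  147.6] vise -0.6 3.9
tcp in vise -1.0589045703877744 28.624883105459165
```

carry_out --pt "0 0.001 0.05 0.01 -1" --pt "0 0.001 0.08 0.01 -1" --pt "0 0.001 0.095 0.01 -1" --pt "0 0.001 0.105 0.01 -1" --pt "0 0.001 0.11 0.01 -1" --pt "0 0.001 0.113 0.01 -1" --pt "0 0.001 0.113 0.01 -1"

```text
time: 5.9
tcp_pos: [527.4, 127.5, 22.2]
eef_rot: [0.0, 0.607, 0.794, 0.0]
ft_force: [0.7, -0.3, -1.6]
finger_gap: 0.324
grip_force: 29.8
```

carry_out --pt "0 0 0.002 0 -1" --pt "0 0 0.004 0 -1" --pt "0 0 0.005 0 -1" --pt "0 0 0.005 0 -1"

```text
time: 6.3
tcp_pos: [527.1, 127.1, 17.0]
eef_rot: [0.0, 0.608, 0.794, 0.0]
ft_force: [-0.1, -0.4, 2.9]
finger_gap: 0.323
grip_force: 29.8
```

carry_out --pt "0 0 0 0 -0.1" --pt "0 0 0 0 -0.1" --pt "0 0 0 0 -0.1" --pt "0 0 0 0 -0.1"

```text
time: 6.7
tcp_pos: [526.8, 127.3, 16.5]
eef_rot: [-0.0, 0.607, 0.794, -0.0]
ft_force: [0.8, -0.5, 0.4]
finger_gap: 0.449
grip_force: 0.0
```

carry_out --pt "0 0 -0.03 0 -0.1" --pt "0 0 -0.07 0 -0.1" --pt "0 0 -0.12 0 -0.1" --pt "0 0 -0.14 0 -0.1" --pt "0 0 -0.14 0 -0.1" --pt "0 0 -0.14 0 -0.1"

```text
time: 7.3
tcp_pos: [526.6, 126.8, 156.4]
eef_rot: [0.0, 0.608, 0.794, -0.0]
ft_force: [-0.5, 0.4, -1.0]
finger_gap: 0.45
grip_force: 0.0
```

```bash
python3 -c "
from h import *
import pickle
s=get_state();im=capture('wrist');pickle.dump(s,open('s4.pkl','wb'));sc=capture('scene');si=capture('side')
c=cv2.resize(im[100:400,200:480,::-1],(520,557),interpolation=2)
d=cv2.resize(sc[160:300,290:430,::-1],(278,278),interpolation=2);e=cv2.resize(si[230:350,270:400,::-1],(278,278),interpolation=2)
o=np.zeros((557,798,3),np.uint8);o[:,:520]=c;o[:278,520:]=d;o[278:556,520:]=e;cv2.imwrite('pics/w4c.png',o);to([526.5,127,157],15)
print(proj('scene',[639,50,77]),proj('side',[639,50,77]))"
```

```text
tcp [525.8 126.9 155. ] yaw 15.2 F [0.3 1.5 0.3] t 7.5 -> shift [-0.0001  0.0007 -0.002 ] spin 0.003
(np.float64(339.72466269764016), np.float64(190.73935342703086)) (np.float64(383.8068937096637), np.float64(269.19191206568416))
```

View pics/w4c.png

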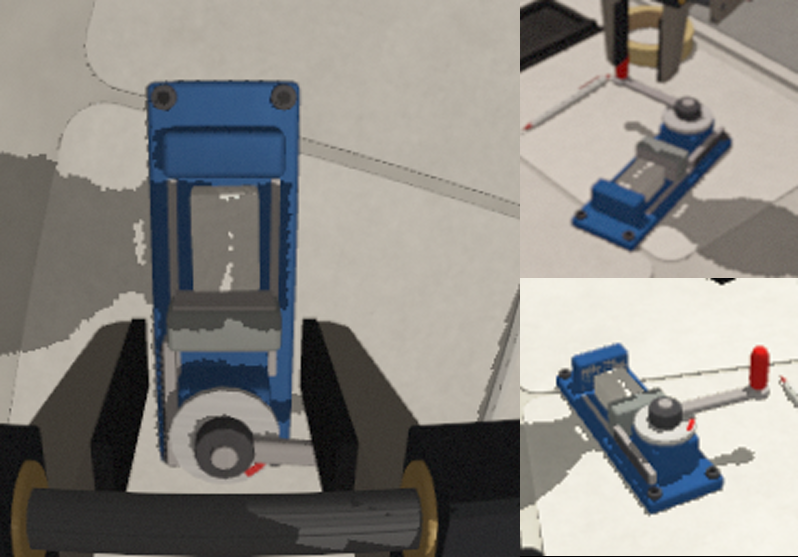

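The picture shows the block lying flat and square on the bed between the jaws. The lever points about 10° world, with the knob unmoved, so I go to the knob.

```bash
python3 -c "
from h import *
import pickle
s=pickle.load(open('s4.pkl','rb'))
f=lambda u,v,z:at('wrist',200+u*280/520,100+v*300/557,z,s)
S=f(225,458,66);L=f(305,450,60);print(S,f(222,440,50),L,np.degrees(np.arctan2(*(f(305,450,60)-f(225,447,60))[[1,0]])))
to([636,50,157],99.5)"
```

```text
[550.79826018  37.72296742  66.        ] [549.57195269  37.01509651  50.        ] [585.83910755  47.14726264  60.        ] 11.790493730377207
tcp [525.8 126.9 155. ] yaw 15.2 F [0.3 1.5 0.3] t 7.5 -> shift [-0.1031  0.0862 -0.0023] spin -1.472
```

carry_out --pt "-0.03 0.025 0 -0.15 -0.35" --pt "-0.06 0.05 0 -0.3 -0.35" --pt "-0.1 0.085 0 -0.45 -0.35" --pt "-0.1 0.085 0 -0.6 -0.35" --pt "-0.1 0.085 0 -0.75 -0.35" --pt "-0.1 0.085 0 -0.9 -0.35" --pt "-0.1 0.085 0 -1.05 -0.35" --pt "-0.1 0.085 0 -1.2 -0.35"

```text
time: 8.25
tcp_pos: [634.3, 53.1, 154.7]
eef_rot: [-0.001, 0.05, 0.999, 0.0]
ft_force: [0.8, -0.5, -1.1]
finger_gap: 0.323
grip_force: 0.0
```

carry_out --pt "0 0 0 -0.15 -0.35" --pt "0 0 0 -0.27 -0.35" --pt "0 0 0 -0.27 -0.35"

```text
time: 8.55
tcp_pos: [634.3, 53.0, 154.7]
eef_rot: [-0.001, -0.082, 0.997, 0.001]
ft_force: [-0.1, 0.5, -0.3]
finger_gap: 0.324
grip_force: 0.0
```

```bash
python3 -c "
from h import *
import pickle
s=get_state();im=capture('wrist');pickle.dump(s,open('s5.pkl','wb'))
c=cv2.resize(im[150:450,170:470,::-1],(560,560),interpolation=2);cv2.imwrite('pics/w5c.png',c)
to([635,51,67],100);print(proj('wrist',[635,51,94],s),np.round(s['q'],2))"
```

```text
tcp [634.4  53.  155. ] yaw 99.3 F [ 0.1  0.2 -0.5] t 8.6 -> shift [-0.0005 -0.0022  0.088 ] spin -0.013
(np.float64(316.1539813330197), np.float64(253.37781722697054)) [ 0.47  0.7  -0.89  1.64  0.59  1.09  1.15]
```

View pics/w5c.png

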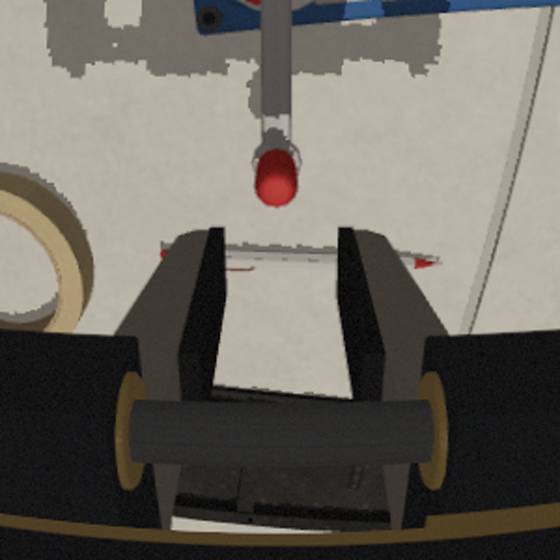

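The red knob's top is centred at (276,183) in the crop, about 3 mm nearer the shaft than predicted and midway between the fingers. I correct for that and descend.

carry_out --pt "0.003 -0.002 0.03 -0.01 -0.35" --pt "0.003 -0.002 0.055 -0.01 -0.35" --pt "0.003 -0.002 0.07 -0.01 -0.35" --pt "0.003 -0.002 0.08 -0.01 -0.35" --pt "0.003 -0.002 0.087 -0.01 -0.35" --pt "0.003 -0.002 0.087 -0.01 -0.35" --pt "0.003 -0.002 0.087 -0.01 -0.5" --pt "0.003 -0.002 0.087 -0.01 -0.5"

```text
time: 9.4
tcp_pos: [633.0, 50.7, 70.5]
eef_rot: [0.001, -0.087, 0.996, -0.0]
ft_force: [-0.0, -0.1, 0.5]
finger_gap: 0.248
grip_force: 0.0
```

carry_out --pt "0.0001 -0.0042 0 0.05 -0.5" --pt "0.0004 -0.0084 0 0.1 -0.5" --pt "0.0009 -0.0126 0 0.15 -0.5" --pt "0.0017 -0.0167 0 0.2 -0.5" --pt "0.0026 -0.0208 0 0.25 -0.5" --pt "0.0038 -0.0249 0 0.3 -0.5" --pt "0.0051 -0.0288 0 0.35 -0.5" --pt "0.0066 -0.0328 0 0.4 -0.5"

```text
time: 10.2
tcp_pos: [632.4, 19.8, 70.8]
eef_rot: [0.001, 0.113, 0.994, 0.002]
ft_force: [1.8, 4.9, -0.7]
finger_gap: 0.252
grip_force: 2.4
```

```bash
cat >> h.py <<'E'
def lev():
    s=get_state(); d=np.array(s['tcp_pos'])[:2]-[550,37]; a=np.arctan2(d[1],d[0]); t=np.array([np.sin(a),-np.cos(a)]);F=s['ft_force'][:2]
    Rt=rot(s['eef_rot']); print('t',round(s['time'],2),'ang',a.round(3),'r',np.hypot(*d).round(1),'Ftang',(F@t).round(1),'Frad',(F@d/np.hypot(*d)).round(1),'yaw',np.arctan2(Rt[1,1],Rt[0,1]).round(3)-1.571-a.round(3),'z',s['tcp_pos'][2].round(1),'q',np.round(s['q'],2),'shift/target')
E
python3 -c "
from h import *
lev()"
```

```text
t 10.2 ang -0.206 r 84.2 Ftang -5.2 Frad 0.7 yaw -0.02099999999999988 z 70.8 q [ 0.43  0.75 -0.74  1.71  0.61  0.92  0.79] shift/target
```

carry_out --pt "0.0001 -0.0042 0 0.05 -0.5" --pt "0.0004 -0.0084 0 0.1 -0.5" --pt "0.0009 -0.0126 0 0.15 -0.5" --pt "0.0017 -0.0167 0 0.2 -0.5" --pt "0.0026 -0.0208 0 0.25 -0.5" --pt "0.0038 -0.0249 0 0.3 -0.5" --pt "0.0051 -0.0288 0 0.35 -0.5" --pt "0.0066 -0.0328 0 0.4 -0.5"

```text
time: 11.0
tcp_pos: [619.6, -10.9, 71.0]
eef_rot: [0.002, 0.308, 0.951, 0.002]
ft_force: [1.7, 4.2, -1.2]
finger_gap: 0.255
grip_force: 2.4
```

```bash
python3 -c "
from h import *
lev()"
```

```text
t 11.0 ang -0.603 r 84.5 Ftang -4.4 Frad -1.0 yaw -0.02400000000000002 z 71.0 q [ 0.43  0.7  -0.65  1.75  0.53  0.87  0.49] shift/target
```

carry_out --pt "0.0001 -0.0034 0 0.04 -0.5" --pt "0.0003 -0.0067 0 0.08 -0.5" --pt "0.0006 -0.01 0 0.12 -0.5" --pt "0.0011 -0.0134 0 0.16 -0.5"

```text
time: 11.4
tcp_pos: [611.2, -21.3, 71.1]
eef_rot: [0.002, 0.383, 0.924, 0.002]
ft_force: [2.6, 3.7, -1.3]
finger_gap: 0.247
grip_force: 2.4
```

```bash
python3 -c "
from h import *
lev()
im=capture('scene');c=im[160:300,290:430,::-1];si=capture('side')[230:350,270:400,::-1]
o=np.hstack([cv2.resize(c,(400,400),interpolation=2),cv2.resize(si,(400,400),interpolation=2)]);cv2.imwrite('pics/s6.png',o)"
```

```text
t 11.4 ang -0.761 r 84.5 Ftang -4.5 Frad -0.6 yaw -0.02499999999999991 z 71.1 q [ 0.43  0.67 -0.62  1.77  0.5   0.85  0.37] shift/target
```

View pics/s6.png

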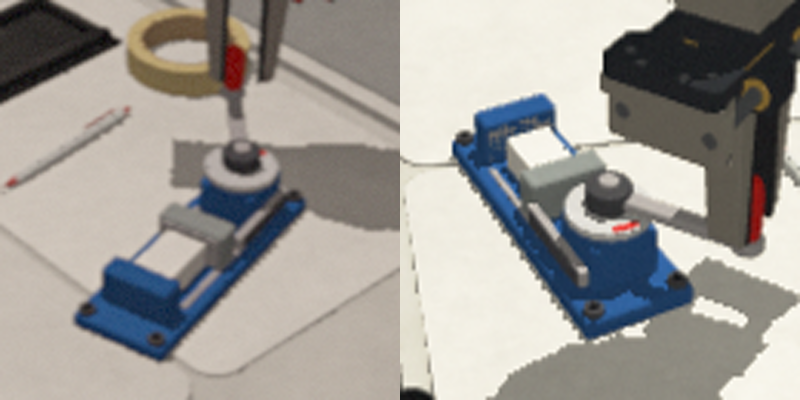

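The picture shows the knob caged between the fingers and the sliding jaw already on the block, with only a little gap left at the fixed jaw. I go on in 5 mm steps.

carry_out --pt "0 -0.0017 0 0.02 -0.5" --pt "0.0001 -0.0034 0 0.04 -0.5" --pt "0.0002 -0.0051 0 0.06 -0.5"

```text
time: 11.8
tcp_pos: [606.6, -26.3, 70.5]
eef_rot: [0.001, 0.411, 0.912, 0.001]
ft_force: [3.9, 2.5, 0.2]
finger_gap: 0.251
grip_force: 2.5
```

carry_out --pt "0 -0.0017 0 0.02 -0.5" --pt "0.0001 -0.0034 0 0.04 -0.5" --pt "0.0002 -0.0051 0 0.06 -0.5"

```text
time: 12.1
tcp_pos: [601.7, -30.4, 69.9]
eef_rot: [0.0, 0.438, 0.899, 0.0]
ft_force: [3.8, 2.9, 1.5]
finger_gap: 0.251
grip_force: 2.5
```

carry_out --pt "0 -0.0017 0 0.02 -0.5" --pt "0.0001 -0.0034 0 0.04 -0.5" --pt "0.0002 -0.0051 0 0.06 -0.5"

```text
time: 12.4
tcp_pos: [597.3, -33.5, 69.7]
eef_rot: [0.0, 0.465, 0.885, 0.0]
ft_force: [4.5, 1.7, 2.4]
finger_gap: 0.25
grip_force: 2.5
```

carry_out --pt "0 -0.0017 0 0.02 -0.5" --pt "0.0001 -0.0034 0 0.04 -0.5" --pt "0.0002 -0.0051 0 0.06 -0.5"

```text
time: 12.7
tcp_pos: [592.9, -36.2, 69.6]
eef_rot: [0.0, 0.491, 0.871, -0.0]
ft_force: [4.7, 1.8, 1.8]
finger_gap: 0.254
grip_force: 2.4
```

```bash
python3 -c "
from h import *
lev()"
```

```text
t 12.7 ang -1.041 r 84.9 Ftang -4.9 Frad 0.8 yaw 0.0129999999999999 z 69.6 q [ 0.42  0.64 -0.56  1.82  0.45  0.82  0.18] shift/target
```

carry_out --pt "0 -0.0017 0 0.02 -0.5" --pt "0.0001 -0.0034 0 0.04 -0.5" --pt "0.0002 -0.0051 0 0.06 -0.5"

```text
time: 13.0
tcp_pos: [588.4, -38.6, 69.6]
eef_rot: [0.0, 0.517, 0.856, -0.0]
ft_force: [3.9, 1.5, 1.9]
finger_gap: 0.252
grip_force: 2.4
```

carry_out --pt "0 -0.0017 0 0.02 -0.5" --pt "0.0001 -0.0034 0 0.04 -0.5" --pt "0.0002 -0.0051 0 0.06 -0.5"

```text
time: 13.3
tcp_pos: [583.7, -40.8, 69.6]
eef_rot: [0.0, 0.543, 0.84, -0.0]
ft_force: [4.9, 2.2, 2.2]
finger_gap: 0.254
grip_force: 2.4
```

carry_out --pt "0 -0.0017 0 0.02 -0.5" --pt "0.0001 -0.0034 0 0.04 -0.5" --pt "0.0002 -0.0051 0 0.06 -0.5"

```text
time: 13.6
tcp_pos: [580.5, -42.0, 70.0]
eef_rot: [0.001, 0.568, 0.823, 0.001]
ft_force: [8.4, 3.5, 2.0]
finger_gap: 0.249
grip_force: 4.4
```

carry_out --pt "0 -0.0017 0 0.02 -0.5" --pt "0.0001 -0.0034 0 0.04 -0.5" --pt "0.0002 -0.0051 0 0.06 -0.5"

```text
time: 13.9
tcp_pos: [576.5, -43.5, 70.3]
eef_rot: [0.002, 0.592, 0.806, 0.002]
ft_force: [8.9, 2.7, -0.1]
finger_gap: 0.251
grip_force: 4.7
```

```bash
python3 -c "
from h import *
lev()"
```

```text
t 13.9 ang -1.252 r 84.8 Ftang -9.3 Frad 0.2 yaw -0.014999999999999902 z 70.3 q [ 0.41  0.6  -0.51  1.86  0.4   0.78 -0.01] shift/target
```

Force is steady at 9.3 N and the lever is moving, so the limiter is slipping, by about 4–6 mm so far. I follow it about 6 mm more.

carry_out --pt "0 -0.0017 0 0.02 -0.5" --pt "0.0001 -0.0034 0 0.04 -0.5" --pt "0.0002 -0.0051 0 0.06 -0.5" --pt "0.0002 -0.006 0 0.07 -0.5"

```text
time: 14.3
tcp_pos: [570.8, -45.6, 70.3]
eef_rot: [0.002, 0.62, 0.785, 0.002]
ft_force: [9.8, 2.6, 1.8]
finger_gap: 0.254
grip_force: 4.7
```

carry_out --pt "0 0.002 0 0 -0.3" --pt "0 0.003 0 0 -0.2" --pt "0 0.003 0 0 -0.2" --pt "0 0.003 0 0 -0.2"

```text
time: 14.7
tcp_pos: [569.5, -45.9, 68.6]
eef_rot: [-0.001, 0.62, 0.785, -0.002]
ft_force: [0.4, -0.6, 0.5]
finger_gap: 0.401
grip_force: 0.0
```

carry_out --pt "0 0 -0.02 0 -0.2" --pt "0 0 -0.06 0 -0.2" --pt "0 0 -0.1 0 -0.2" --pt "-0.03 0 -0.12 0 -0.2" --pt "-0.08 0 -0.14 0 -0.2" --pt "-0.12 0 -0.14 0 -0.2" --pt "-0.12 0 -0.14 0 -0.2"

```text
time: 15.4
tcp_pos: [598.7, -170.5, 209.1]
eef_rot: [0.001, 0.624, 0.782, -0.002]
ft_force: [0.6, -0.4, -0.7]
finger_gap: 0.399
grip_force: 0.0
```

```bash
python3 -c "
from h import *
s=get_state();im=capture('wrist');print(s['tcp_pos'],s['time'])
c=capture('scene')[160:300,290:430,::-1];si=capture('side')[230:350,270:400,::-1]
o=np.hstack([cv2.resize(c,(270,270)),cv2.resize(si,(270,270)),cv2.resize(im[40:280,200:440,::-1],(260,270))])
cv2.imwrite('pics/s7.png',o)
a=im[60:300,200:440,::-1];b=si[20:110]
w=np.hstack([cv2.resize(a,(400,400),interpolation=2),cv2.resize(si,(400,400),interpolation=2)]);cv2.imwrite('pics/s7.png',w)"
```

```text
[ 598.65640794 -170.54174622  209.14607836] 15.4
```

View pics/s7.png

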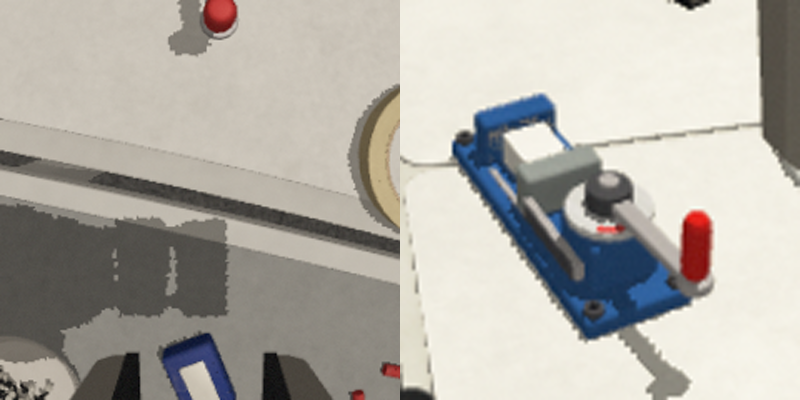

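The side picture shows the block clamped between the jaws, the lever ahead of the dial by the limiter's slip, and the gripper clear of everything. I hand it in.

```bash
python3 -c "
from bench import *
print(hand_in())"
```

```text
the job is handed in; nothing more can be done
None
```

The spacer block is clamped flat between the vise jaws, long side jaw to jaw; I followed the limiter's slip for an estimated 10–13 mm, let go and handed the job in at about 15.5 s, with no verdict returned.

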